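# Pair two bin tags with the antenna base

## Robot

A 6-joint arm with a two-finger parallel gripper is mounted at the origin on the work surface. World frame = base frame: x ahead of the robot, y to its left, z up, the work surface at z = 0. Lengths are in m, angles in rad, forces in N, time in s.
With the tool pointing down it reaches from about 0.35 to 0.85 m from the base axis. Payload 8.1 kg.
Tool frame: the origin (TCP) lies at the very end of the fingers, on their centre line; the grasp point (between the pads) lies 19 mm behind it (arm.pinch_z is the distance from the TCP to the grasp point, in m); z points along the fingers, y is the line along which they close (so a half turn about z gives the same grasp; the last joint's range is limited). The gripper opens to 85 mm and grips with 20 to 120 N. Pads are 22 mm wide; open, the fingers measure 114 mm over their backs; the gripper's body (76 mm by 85 mm) begins 54 mm behind the grasp point. The pads swing forward as they close: fully open they stand 13 mm farther back than shut.
Start: joints at [-1.28, 0.13, 1.488, -0, 1.523, -0.085], TCP at [0.22, -0.558, 0.231] pointing down, gripper open.
Joint ranges: [-2.96, 2.96], [-0.89, 2.26], [0.02, 2.5], [-1.34, 4.48], [0, 2.73], [-2.66, 2.66]. Speed limits (rad/s): [2.39, 2.39, 2.79, 3.14, 3.14, 3.14].

## Interface

Orientations are given as a rotation vector (axis times angle).
In Python, from cell import arm gives the robot as it stands.
- The arm moves only by the shell command python3 -m jog 'ROWS' [FORCE]. ROWS is a JSON object of lists of equal length, an entry for each row: "dp": the shift along the tool's x, y, z in m, a list of three; "twist": the turn, a rotation vector about the tool's x, y, z in rad, a list of three; "hand": the closure in counts, from 0 (fully open) to 255 (shut). In form: {"dp": [[x, y, z], ...], "twist": [[wx, wy, wz], ...], "hand": [hand, ...]}. A call has 1 to 12 rows; each row is the pose to reach, as a shift and turn from the pose commanded when the call began, along the tool's axes at that moment; what a row does not reach only later rows make up. A row lasts 1/12 s, in which the tool goes at most 41.7 mm and 7.16 degrees, less where a joint would pass 70% of its speed; a pose out of reach is approached as far as the arm can. A call with a gripper value outside its range is refused whole. The fingers move at their own pace and stop on an object; FORCE is the grip in N (left out, the last holds). Time passes only in rows, so rows that repeat a pose let the fingers close. It gives the time, the measured TCP pose, the force, the opening and the grip force at its end, in the units of the state.
- arm.sense(): the state, without advancing time (a new reading comes with each control period).
- arm.get_image(name): name is "scene" or "top" or "wrist"; returns the picture (400x640x3 uint8, red, green, blue); there is no depth.
- arm.get_calibration(name): a dict with "fx", "fy", "cx", "cy" (pixels), "view" (4x4, takes a point from world to camera coordinates); the wrist camera has in their place "hand_eye" (4x4, takes a point from camera to tool coordinates, whose origin is the TCP and whose axes are the flange's). Camera axes: x right, y down, z forward; pixel columns grow to the right and rows downward; lengths in m; the calibration is good to about 2 mm. A picture is of the moment at which its call begins: read the wrist's pose just before it. get_calibration takes no time and is no camera call.
- arm.job_done(): hands the job in; it is judged then, once.
The state is a dict: "time_s": time; "joints": joint angles; "qd": joint speeds; "tau": joint torques, N m; "tcp_pos": TCP position; "eef_rot": TCP orientation; "ft_force": force on the tool from outside, world axes, zero at the start; "wrist_torque": the same for the moment, N m; "width": finger opening in m; "finger_force": force on a finger pad.
Only numpy, scipy, OpenCV 4.12 (cv2) and the standard library are available. Lean on these libraries where they do the work, as an engineer would, in place of code of your own. Each camera call takes 0.05 s, during which the arm holds its last target. There are 200 camera calls.

## Task

Pair the two storage-bin tags with the antenna base by pressing their round white buttons lightly with a fingertip, letting each spring back up before the next: first the button on the black antenna base to open pairing, then the blue tag's, then the yellow tag's, and last the antenna base's again to save. Push each one well down and hold it there for a moment. Do not press the red spare tag, and do not pick up, shove or knock over anything.

Things in the scene. Friction and masses are not known exactly. Their poses are not given: they have to be found in the camera images.
- antenna_base: Black tabletop antenna base, loose on the bin lid: 105 (x) x 130 (y) x 31 mm high, rubber feet, about 0.42 kg. Origin: centre of the underside, 142 mm above the cart; x points from its front (button end) to its rear, z up. A stubby antenna at the rear, 34 mm behind the centre, leans rearward, its top 100 mm above the lid. Round white button on top towards the front.
- blue_tag: Blue plastic bin tag, for the upper, blue bin, loose and flat on the cart at any yaw: 64 (x) x 46 (y) x 20 mm high, about 85 g, a wire eye at its -x end (to 42 mm from the centre). Origin: centre of the underside, z up. A round white button stands on top, 6 mm towards +x from the centre.
- yellow_tag: Yellow plastic bin tag, for the lower, yellow bin, loose and flat on the cart at any yaw: 64 (x) x 46 (y) x 20 mm high, about 85 g, a wire eye at its -x end (to 42 mm from the centre). Origin: centre of the underside, z up. A round white button stands on top, 6 mm towards +x from the centre.
- red_tag: Red plastic bin tag, a spare, not to be pressed, loose and flat on the cart at any yaw: 64 (x) x 46 (y) x 20 mm high, about 85 g, a wire eye at its -x end (to 42 mm from the centre). Origin: centre of the underside, z up. A round white button stands on top, 6 mm towards +x from the centre.
- base_button_top (a point): Centre of the top face of the antenna base's white button cap, 32 mm across (it sinks with the cap). When up it is 184 mm above the cart (42 mm above the lid), 24 mm in front (-x) of the base's origin; the collar round it is 44 mm across and 9 mm lower.
- blue_button_top (a point): Centre of the top face of the blue tag's white button cap, 32 mm across (it sinks with the cap). When up it is 30 mm above the cart, 6 mm towards +x from the tag's origin; the black collar round it is 39 mm across and 8 mm lower.
- yellow_button_top (a point): Centre of the top face of the yellow tag's white button cap, 32 mm across (it sinks with the cap). When up it is 30 mm above the cart, 6 mm towards +x from the tag's origin; the black collar round it is 39 mm across and 8 mm lower.
- base_button (a joint): How far the antenna base's button is down, m: 0 up, 0.007 fully down. It moves straight down and springs back by itself; about 1.5 N starts it, 5.7 N bottoms it; it registers when held 0.003 or more down (about 3.3 N) for 0.1 s. More than 20 N is too hard a press.
- blue_button (a joint): How far the blue tag's button is down, m: 0 up, 0.007 fully down. It moves straight down and springs back by itself; about 1.5 N starts it, 5.7 N bottoms it; it registers when held 0.003 or more down (about 3.3 N) for 0.1 s. More than 20 N is too hard a press.
- yellow_button (a joint): How far the yellow tag's button is down, m: 0 up, 0.007 fully down. It moves straight down and springs back by itself; about 1.5 N starts it, 5.7 N bottoms it; it registers when held 0.003 or more down (about 3.3 N) for 0.1 s. More than 20 N is too hard a press.
- red_button (a joint): How far the red tag's button is down, m: 0 up, 0.007 fully down. It moves straight down and springs back by itself; about 1.5 N starts it, 5.7 N bottoms it; it registers when held 0.003 or more down (about 3.3 N) for 0.1 s. More than 20 N is too hard a press.
- bins: Two nested storage bins (yellow below, blue above) under a grey lid, with a black lever clasp at each end; full, they do not move. 270 (x) x 400 (y) mm; the lid's deck is 142 mm above the cart, its raised border 5 mm more; the clasps stand out to 217 mm from the centre in y. Origin: centre of the underside. Antenna base, funnel and clamp stand on the lid.
- funnel: Bystander on the lid: hard green funnel standing on its mouth, 80 mm across, 84 mm high (226 mm above the cart). Origin: centre of the underside.
- clamp: Bystander on the lid: stainless spring clamp lying flat, about 107 mm long (x, jaws at +x), 60 mm over the handles, 23 mm high. Origin: under its pivot.
- heatsink: Bystander on the cart: aluminium finned heatsink block 60 x 60 x 38 mm. Origin: centre of the underside.
- screwdriver: Bystander on the cart: screwdriver 170 mm long, lying along its x axis.
- jar: Bystander on the cart: closed jar 52 mm across, 65 mm high. Origin: centre of the underside.
Not all that is in view belongs to the job. There is more than one size of the yellow_tag; the job needs the middle-sized.

How it is judged:
By the outcome, as a careful person would: the job done as asked, in the order asked, and still so for the second after the job is handed in, with the robot touching nothing.
It also fails if it takes over 61 s, if anything falls off the work surface, if the arm or the gripper's body presses on something with over 40 N, if the wrist force passes 120 N, or if a joint passes its speed limit or range.

## Working session

There is one attempt and no reset: what is moved stays moved. The work goes in short steps, Python scripts to look and compute and a shell command to move; the robot and the scene stay as the last step left them, time stands still between calls to the robot, and variables do not carry over. Pictures are saved under pics/ and viewed, at most 10 in all, crops included, and the job is handed in when it is done.

```bash
mkdir -p pics; ls; python3 - <<'E'
from cell import arm
import cv2,numpy as np
for n in("scene","top"):
    im=arm.get_image(n); cv2.imwrite(f"pics/{n}0.png",im[:,:,::-1]); c=arm.get_calibration(n)
    print(n,c["fx"],c["cx"],c["cy"],np.round(c["view"],3).tolist())
s=arm.sense();print(s)
E
```

```text
pics
scene 423.2291971773846 318.6709319458527 199.0105178763939 [[0.803, 0.596, 0.017, -0.489], [0.415, -0.538, -0.734, -0.091], [-0.428, 0.596, -0.679, 1.469], [0.0, 0.0, 0.0, 1.0]]
top 432.66113820426796 322.298763173011 199.264751400694 [[0.018, -1.0, -0.022, 0.05], [-0.997, -0.016, -0.078, 0.576], [0.077, 0.024, -0.997, 1.086], [0.0, 0.0, 0.0, 1.0]]
{'time_s': 0.1, 'joints': array([-1.28036592e+00,  1.31066614e-01,  1.48920636e+00,  1.34007011e-05,
        1.52302434e+00, -8.54185024e-02]), 'qd': array([ 7.85733148e-05, -2.97187866e-03, -4.29312344e-03, -3.30192898e-04,
       -3.77737855e-04,  4.98616572e-05]), 'tau': array([ 2.30754100e-03, -5.70950532e+01, -5.01940691e+01,  3.24962525e-05,
        8.17050110e-03, -6.61627254e-06]), 'tcp_pos': array([ 0.22010397, -0.55761525,  0.23034095]), 'eef_rot': array([-3.08461507e+00, -5.86595212e-01,  2.52946799e-04]), 'ft_force': array([-0.69849941, -0.67908736,  0.04555545]), 'wrist_torque': array([-0.04048512,  0.07113045, -0.02277011]), 'finger_force': 0.0, 'width': 0.08545720626713606}
```

View pics/top0.png

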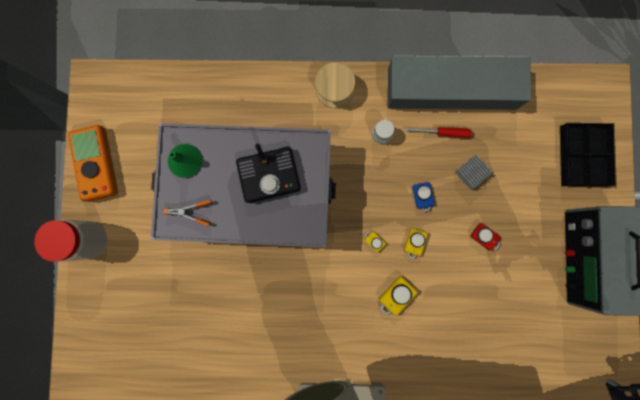

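View pics/scene0.png

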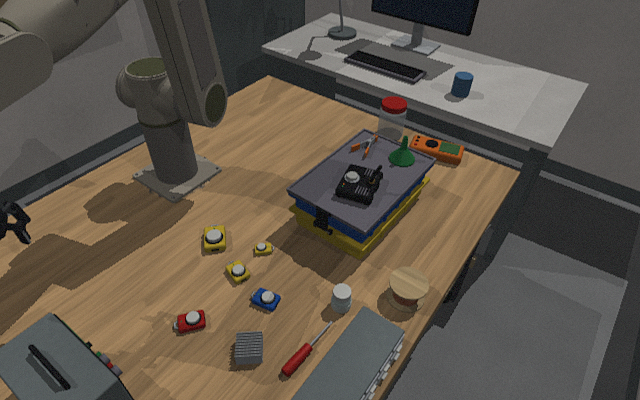

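The top view shows three yellow tags: small at (376,242), middle at (417,241) and large at (401,294). The blue tag is at (424,194), red at (486,236) and the base button at (269,184). I expect the one at (417,241) to be the right yellow tag because it looks the same size as blue and red. I'll measure them and check with a crop.

```bash
cat > h.py <<'E'
import numpy as np,cv2
from cell import arm
def ray(n,px,z):
    c=arm.get_calibration(n);V=np.array(c["view"]);R,t=V[:3,:3],V[:3,3]
    d=R.T@np.array([(px[0]-c["cx"])/c["fx"],(px[1]-c["cy"])/c["fy"],1]);o=-R.T@t
    return o+d*(z-o[2])/d[2]
def whites(im,win):
    u,v,r=win; s=im[v-r:v+r,u-r:u+r]; h=cv2.cvtColor(s,cv2.COLOR_RGB2HSV)
    m=((h[...,1]<50)&(h[...,2]>140)).astype(np.uint8)
    cs=max(cv2.findContours(m,0,2)[0],key=cv2.contourArea)
    (x,y),rad=cv2.minEnclosingCircle(cs); M=cv2.moments(cs)
    return (M["m10"]/M["m00"]+u-r,M["m01"]/M["m00"]+v-r),rad
E
python3 - <<'E'
from h import *
im=cv2.imread("pics/top0.png")[:,:,::-1]; sc=cv2.imread("pics/scene0.png")[:,:,::-1]
T=dict(base=((269,184,16),(352,177,14),.184),blue=((424,194,14),(267,298,14),.03),mid=((417,241,14),(238,270,13),.03),small=((376,242,11),(262,246,9),.02),large=((401,294,20),(214,237,14),.04),red=((486,236,14),(193,318,14),.03))
hsv=cv2.cvtColor(im.copy(),cv2.COLOR_RGB2HSV)
for k,(a,b,z) in T.items():
    p,r=whites(im,a);q,_=whites(sc,b)
    P=ray("top",p,z);Q=ray("scene",q,z)
    print(k,np.round(p,1),round(r*2/432*1.05*1000),"mm",P.round(3),Q.round(3))
    if k!="base":
        u,v,rr=a[0],a[1],26; h=hsv[v-rr:v+rr,u-rr:u+rr]
        hue=dict(blue=(105,130),red=(170,180)).get(k,(22,34))
        m=((h[...,0]>=hue[0])&(h[...,0]<=hue[1])&(h[...,1]>170)&(h[...,2]>60)).astype(np.uint8)
        c=max(cv2.findContours(cv2.morphologyEx(m,3,np.ones((3,3))),0,2)[0],key=cv2.contourArea);R=cv2.minAreaRect(c)
        print("   body px",np.round(R[1],1),"mm",np.round(np.array(R[1])*1.06/.4327,0), np.round(np.array(R[0])+[u-rr,v-rr],1),R[2])
cv2.imwrite("pics/crop.png",cv2.resize(im[165:320,350:510,::-1],None,fx=3.8,fy=3.8,interpolation=2))
E
```

```text
base [267.9 182.8] 38 mm [0.597 0.176 0.184] [0.595 0.169 0.184]
blue [423.9 192.2] 27 mm [ 0.597 -0.198  0.03 ] [ 0.596 -0.203  0.03 ]
   body px [22.9 16.5] mm [56. 40.] [423.2 195.1] 78.69007110595703
mid [417.4 239.6] 29 mm [ 0.477 -0.182  0.03 ] [ 0.477 -0.187  0.03 ]
   body px [19.  24.8] mm [47. 61.] [415.7 241.6] 17.35402488708496
small [376.5 243. ] 21 mm [ 0.466 -0.08   0.02 ] [ 0.464 -0.083  0.02 ]
   body px [19.1 13.4] mm [47. 33.] [375.  241.5] 45.0
large [401.4 294.5] 39 mm [ 0.341 -0.141  0.04 ] [ 0.341 -0.147  0.04 ]
   body px [26.2 33.9] mm [64. 83.] [397.8 295.8] 45.0
red [485.5 235. ] 29 mm [ 0.491 -0.352  0.03 ] [ 0.491 -0.358  0.03 ]Traceback (most recent call last):
  File "<stdin>", line 13, in <module>
ValueError: max() iterable argument is empty
```

```bash
cat >> h.py <<'E'
from scipy.spatial.transform import Rotation as Ro
def dp(target,s=None):
    s=s or arm.sense(); return Ro.from_rotvec(s["eef_rot"]).inv().apply(np.array(target)-s["tcp_pos"]).round(4)
def wray(px,z,s):
    c=arm.get_calibration("wrist");H=np.array(c["hand_eye"]);R=Ro.from_rotvec(s["eef_rot"]).as_matrix()
    d=R@H[:3,:3]@np.array([(px[0]-c["cx"])/c["fx"],(px[1]-c["cy"])/c["fy"],1]);o=s["tcp_pos"]+R@H[:3,3]
    return o+d*(z-o[2])/d[2]
def wpix(P,s):
    c=arm.get_calibration("wrist");H=np.linalg.inv(np.array(c["hand_eye"]));R=Ro.from_rotvec(s["eef_rot"]).as_matrix()
    q=H[:3,:3]@(R.T@(np.array(P)-s["tcp_pos"]))+H[:3,3]; return q[0]/q[2]*c["fx"]+c["cx"],q[1]/q[2]*c["fy"]+c["cy"],q[2]
E
python3 - <<'E'
from h import *
im=cv2.imread("pics/top0.png")
cv2.imwrite("pics/crop.png",cv2.resize(im[165:320,350:510],None,fx=3.8,fy=3.8,interpolation=2))
c=arm.get_calibration("wrist");print(np.round(c["hand_eye"],3).tolist(),c["fx"])
s=arm.sense();R=Ro.from_rotvec(s["eef_rot"]).as_matrix();print(R.round(3).tolist())
print(dp((.596,.172,.29)), wpix((.596,.172,.184),dict(s,tcp_pos=np.array((.596,.172,.29)))))
E
```

```text
[[-0.0, -0.954, -0.3, 0.076], [1.0, 0.0, -0.0, 0.001], [0.0, -0.3, 0.954, -0.142], [0.0, 0.0, 0.0, 1.0]] 317.33940451634976
[[0.93, 0.367, -0.0], [0.367, -0.93, 0.002], [0.0, -0.002, -1.0]]
[ 0.6175 -0.5408 -0.0586] (np.float64(315.1572144839548), np.float64(199.25711671752526), np.float64(0.2594538947385604))
```

View pics/crop.png

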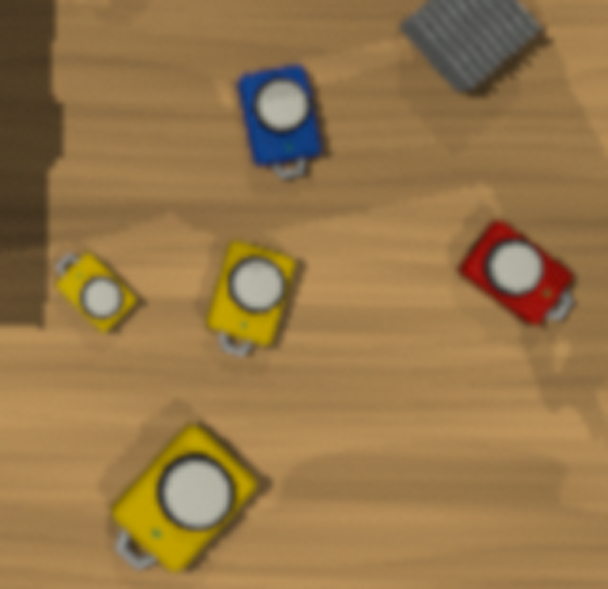

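The crop shows the middle yellow tag at (255,285), the same size as blue at (283,105) and red at (515,267). It measures about 61x47 mm, so it's the one to press. The small one at (100,297) and the large one at (197,492) are decoys. Next I'll fly above the base button with the fingers shut.

```bash
python3 -m jog '{"dp":[[0.01,-0.01,-0.03],[0.03,-0.03,-0.06],[0.31,-0.27,-0.06],[0.31,-0.27,-0.06],[0.31,-0.27,-0.06],[0.31,-0.27,-0.06],[0.31,-0.27,-0.06],[0.31,-0.27,-0.06],[0.31,-0.27,-0.06],[0.31,-0.27,-0.06],[0.31,-0.27,-0.06],[0.31,-0.27,-0.06]],"twist":[[0,0,0],[0,0,0],[0,0,0],[0,0,0],[0,0,0],[0,0,0],[0,0,0],[0,0,0],[0,0,0],[0,0,0],[0,0,0],[0,0,0]],"hand":[255,255,255,255,255,255,255,255,255,255,255,255]}' 20
python3 -m jog '{"dp":[[0.308,-0.27,0],[0.308,-0.27,0],[0.308,-0.27,0],[0.308,-0.27,0],[0.308,-0.27,0],[0.308,-0.27,0],[0.308,-0.27,0],[0.308,-0.27,0],[0.308,-0.27,0],[0.308,-0.27,0],[0.308,-0.27,0],[0.308,-0.27,0]],"twist":[[0,0,0],[0,0,0],[0,0,0],[0,0,0],[0,0,0],[0,0,0],[0,0,0],[0,0,0],[0,0,0],[0,0,0],[0,0,0],[0,0,0]],"hand":[255,255,255,255,255,255,255,255,255,255,255,255]}'
cat > look.py <<'E'
import sys
from h import *
x,y,z=map(float,sys.argv[1:4]);n=sys.argv[4];r=int(sys.argv[5])
s=arm.sense();im=arm.get_image("wrist");cv2.imwrite(f"pics/{n}.png",im[:,:,::-1])
u,v,d=wpix((x,y,z),s);print("predicted",round(u),round(v),"cap px radius",317*.016/d)
p,rad=whites(im,(round(u),round(v),r));P=wray(p,z,s)
print("found",np.round(p,1),rad,P.round(4),"dp to top",dp(P,s),"tcp",s["tcp_pos"].round(4),s["ft_force"].round(2))
E
python3 look.py .596 .172 .184 w1 50
```

```text
time_s: 1.1
tcp_pos: [0.4116, -0.1878, 0.2911]
eef_rot: [-3.082, -0.595, -0.002]
ft_force: [0.2, -0.5, 0.8]
width: -0.0005
finger_force: 0.0
time_s: 2.1
tcp_pos: [0.5968, 0.1724, 0.2895]
eef_rot: [3.085, 0.591, -0.004]
ft_force: [-0.3, -2.2, -0.3]
width: -0.0002
finger_force: 0.0
predicted 315 200 cap px radius 19.57319042303878
found [315.  198.2] 25.42774200439453 [0.5975 0.1727 0.184 ] dp to top [1.100e-03 1.000e-04 1.055e-01] tcp [0.5968 0.1724 0.2895] [-0.26 -2.24 -0.33]
```

View pics/w1.png

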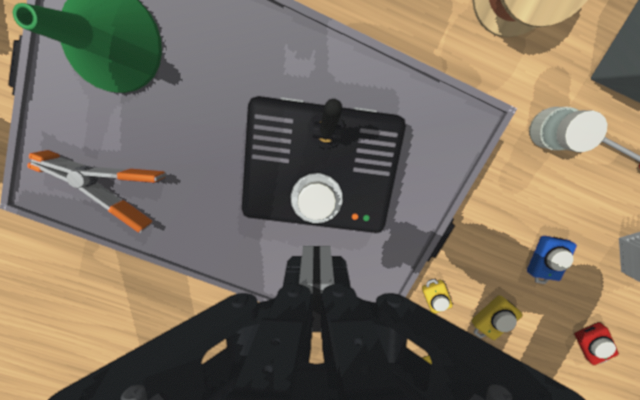

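The wrist view shows the base button at (316,200), directly under the tool and where predicted, with the antenna well clear behind it. I'll press in small steps and check the force.

```bash
python3 -m jog '{"dp":[[0.001,0,0.03],[0.001,0,0.06],[0.001,0,0.085],[0.001,0,0.095],[0.001,0,0.1],[0.001,0,0.103],[0.001,0,0.105],[0.001,0,0.106],[0.001,0,0.107],[0.001,0,0.108],[0.001,0,0.109],[0.001,0,0.109]],"twist":[[0,0,0],[0,0,0],[0,0,0],[0,0,0],[0,0,0],[0,0,0],[0,0,0],[0,0,0],[0,0,0],[0,0,0],[0,0,0],[0,0,0]],"hand":[255,255,255,255,255,255,255,255,255,255,255,255]}'
```

```text
time_s: 3.15
tcp_pos: [0.5984, 0.1715, 0.183]
eef_rot: [3.086, 0.587, 0.002]
ft_force: [1.2, 0.0, 2.1]
width: 0.0004
finger_force: 1.0
```

```bash
python3 -m jog '{"dp":[[0,0,0.001],[0,0,0.002],[0,0,0.003],[0,0,0.004],[0,0,0.0045],[0,0,0.0045],[0,0,0.0045],[0,0,0.0045],[0,0,0.0045]],"twist":[[0,0,0],[0,0,0],[0,0,0],[0,0,0],[0,0,0],[0,0,0],[0,0,0],[0,0,0],[0,0,0]],"hand":[255,255,255,255,255,255,255,255,255]}'
```

```text
time_s: 3.9
tcp_pos: [0.5981, 0.1714, 0.1781]
eef_rot: [-3.086, -0.587, -0.001]
ft_force: [2.9, 0.5, 4.2]
width: -0.0002
finger_force: 2.5
```

```bash
python3 -m jog '{"dp":[[0,0,0],[0,0,0],[0,0,-0.003],[0,0,-0.006],[0,0,-0.01],[0,0,-0.03],[0,0,-0.07],[0,0,-0.085],[-0.02,0.05,-0.1],[-0.035,0.085,-0.1],[-0.05,0.12,-0.1],[-0.064,0.16,-0.1]],"twist":[[0,0,0],[0,0,0],[0,0,0],[0,0,0],[0,0,0],[0,0,0],[0,0,0],[0,0,0],[0,0,0],[0,0,0],[0,0,0],[0,0,0]],"hand":[255,255,255,255,255,255,255,255,255,255,255,255]}'
python3 -m jog '{"dp":[[-0.015,0.04,0],[-0.03,0.08,0],[-0.045,0.12,0],[-0.06,0.15,0],[-0.074,0.185,0],[-0.074,0.185,0.04],[-0.074,0.185,0.08],[-0.074,0.185,0.12],[-0.074,0.185,0.14],[-0.074,0.185,0.14],[-0.074,0.185,0.14],[-0.074,0.185,0.14]],"twist":[[0,0,0],[0,0,0],[0,0,0],[0,0,0],[0,0,0],[0,0,0],[0,0,0],[0,0,0],[0,0,0],[0,0,0],[0,0,0],[0,0,0]],"hand":[255,255,255,255,255,255,255,255,255,255,255,255]}'
python3 look.py .5965 -.2 .03 w2 45
```

```text
time_s: 4.9
tcp_pos: [0.5956, 0.0052, 0.2778]
eef_rot: [-3.086, -0.589, 0.003]
ft_force: [0.2, -0.7, -1.6]
width: 0.0001
finger_force: 0.0
time_s: 5.9
tcp_pos: [0.5967, -0.1931, 0.1398]
eef_rot: [3.085, 0.587, 0.002]
ft_force: [-0.0, -0.9, 0.9]
width: -0.0002
finger_force: 0.0
predicted 322 201 cap px radius 19.218003198903787
found [325.  201.7] 17.8492431640625 [ 0.5968 -0.2021  0.03  ] dp to top [-0.0033  0.0083  0.1098] tcp [ 0.5967 -0.1931  0.1398] [-0.02 -0.87  0.87]
```

View pics/w2.png

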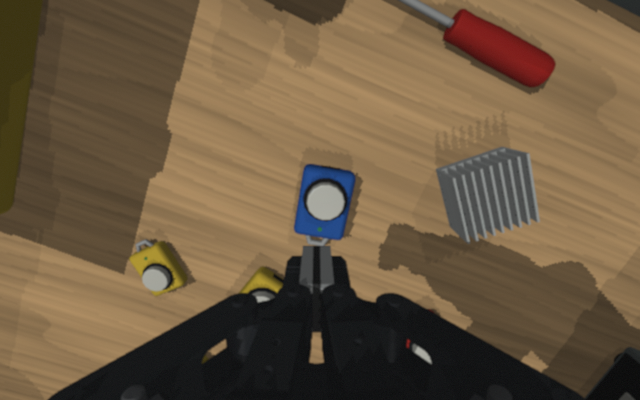

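The wrist view shows the blue button at (325,202), 9 mm from directly below. I'll press it with that correction.

```bash
python3 -m jog '{"dp":[[-0.0033,0.0083,0.035],[-0.0033,0.0083,0.07],[-0.0033,0.0083,0.095],[-0.0033,0.0083,0.103],[-0.0033,0.0083,0.107],[-0.0033,0.0083,0.109],[-0.0033,0.0083,0.111],[-0.0033,0.0083,0.112],[-0.0033,0.0083,0.113],[-0.0033,0.0083,0.114],[-0.0033,0.0083,0.115],[-0.0033,0.0083,0.115]],"twist":[[0,0,0],[0,0,0],[0,0,0],[0,0,0],[0,0,0],[0,0,0],[0,0,0],[0,0,0],[0,0,0],[0,0,0],[0,0,0],[0,0,0]],"hand":[255,255,255,255,255,255,255,255,255,255,255,255]}'
```

```text
time_s: 6.95
tcp_pos: [0.597, -0.2023, 0.024]
eef_rot: [3.085, 0.587, 0.004]
ft_force: [3.8, -0.5, 4.9]
width: -0.0001
finger_force: 2.5
```

```bash
python3 -m jog '{"dp":[[0,0,0],[0,0,0],[0,0,0],[0,0,-0.003],[0,0,-0.006],[0,0,-0.01],[0,0,-0.03],[0,0,-0.07],[0,0,-0.1],[0,0,-0.115],[-0.035,-0.02,-0.115],[-0.07,-0.04,-0.115]],"twist":[[0,0,0],[0,0,0],[0,0,0],[0,0,0],[0,0,0],[0,0,0],[0,0,0],[0,0,0],[0,0,0],[0,0,0],[0,0,0],[0,0,0]],"hand":[255,255,255,255,255,255,255,255,255,255,255,255]}'
python3 -m jog '{"dp":[[-0.035,-0.021,0],[-0.035,-0.021,0],[-0.035,-0.021,0],[-0.035,-0.021,0]],"twist":[[0,0,0],[0,0,0],[0,0,0],[0,0,0]],"hand":[255,255,255,255]}'
python3 look.py .477 -.1845 .03 w3 45
```

```text
time_s: 7.95
tcp_pos: [0.5162, -0.1904, 0.1383]
eef_rot: [3.086, 0.588, 0.0]
ft_force: [-1.0, 0.3, 0.5]
width: 0.0004
finger_force: 0.0
time_s: 8.28
tcp_pos: [0.4755, -0.1835, 0.1379]
eef_rot: [-3.086, -0.586, -0.0]
ft_force: [0.2, 0.1, 0.3]
width: -0.0003
finger_force: 0.0
predicted 317 197 cap px radius 19.435413393694365
found [317.9 198.5] 18.091800689697266 [ 0.4765 -0.1858  0.03  ] dp to top [1.000e-04 2.400e-03 1.079e-01] tcp [ 0.4755 -0.1835  0.1379] [0.22 0.13 0.34]
```

View pics/w3.png

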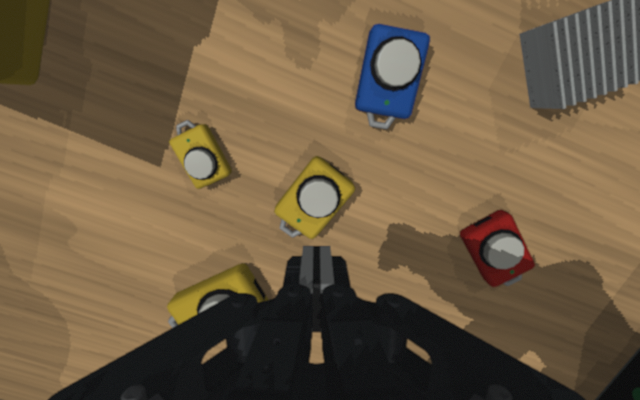

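The wrist view shows the middle yellow button at (318,198). Its cap radius is 18.1 px, against 17.8 px for blue from the same height, so the size is right. I'll press it.

```bash
python3 -m jog '{"dp":[[0,0.0024,0.035],[0,0.0024,0.07],[0,0.0024,0.093],[0,0.0024,0.101],[0,0.0024,0.105],[0,0.0024,0.107],[0,0.0024,0.109],[0,0.0024,0.11],[0,0.0024,0.111],[0,0.0024,0.112],[0,0.0024,0.113],[0,0.0024,0.113]],"twist":[[0,0,0],[0,0,0],[0,0,0],[0,0,0],[0,0,0],[0,0,0],[0,0,0],[0,0,0],[0,0,0],[0,0,0],[0,0,0],[0,0,0]],"hand":[255,255,255,255,255,255,255,255,255,255,255,255]}'
```

```text
time_s: 9.33
tcp_pos: [0.4777, -0.1863, 0.0258]
eef_rot: [3.085, 0.587, 0.003]
ft_force: [2.8, -0.4, 4.9]
width: -0.0002
finger_force: 2.0
```

```bash
python3 -m jog '{"dp":[[0,0,0.001],[0,0,0.001],[0,0,0.001],[0,0,0.001],[0,0,0.001],[0,0,-0.003],[0,0,-0.006],[0,0,-0.01],[0,0,-0.03],[0,0,-0.07],[0,0,-0.11],[0,0,-0.15]],"twist":[[0,0,0],[0,0,0],[0,0,0],[0,0,0],[0,0,0],[0,0,0],[0,0,0],[0,0,0],[0,0,0],[0,0,0],[0,0,0],[0,0,0]],"hand":[255,255,255,255,255,255,255,255,255,255,255,255]}'
python3 -m jog '{"dp":[[0,0,-0.04],[0,0,-0.08],[0,0,-0.105],[0.02,-0.025,-0.105],[0.04,-0.05,-0.105],[0.065,-0.078,-0.105],[0.09,-0.108,-0.105],[0.115,-0.138,-0.105],[0.14,-0.168,-0.105],[0.165,-0.197,-0.105],[0.19,-0.226,-0.105],[0.21,-0.25,-0.105]],"twist":[[0,0,0],[0,0,0],[0,0,0],[0,0,0],[0,0,0],[0,0,0],[0,0,0],[0,0,0],[0,0,0],[0,0,0],[0,0,0],[0,0,0]],"hand":[255,255,255,255,255,255,255,255,255,255,255,255]}'
python3 -m jog '{"dp":[[0.02,-0.022,0],[0.033,-0.039,0],[0.033,-0.039,0],[0.033,-0.039,0]],"twist":[[0,0,0],[0,0,0],[0,0,0],[0,0,0]],"hand":[255,255,255,255]}'
python3 look.py .5975 .172 .184 w4 50
```

```text
time_s: 10.33
tcp_pos: [0.4749, -0.1849, 0.1751]
eef_rot: [-3.084, -0.586, 0.005]
ft_force: [1.5, -0.4, 0.1]
width: -0.0
finger_force: 0.0
time_s: 11.33
tcp_pos: [0.5796, 0.1265, 0.2788]
eef_rot: [-3.085, -0.588, 0.004]
ft_force: [0.7, -0.7, 0.8]
width: -0.0003
finger_force: 0.0
time_s: 11.67
tcp_pos: [0.5957, 0.1731, 0.2785]
eef_rot: [3.085, 0.59, -0.005]
ft_force: [-0.7, -0.4, 0.5]
width: -0.0002
finger_force: 0.0
predicted 317 202 cap px radius 20.45132204493983
found [316.3 201.1] 26.669370651245117 [0.5977 0.1728 0.184 ] dp to top [0.002  0.0011 0.0945] tcp [0.5957 0.1731 0.2785] [-0.71 -0.44  0.5 ]
```

View pics/w4.png

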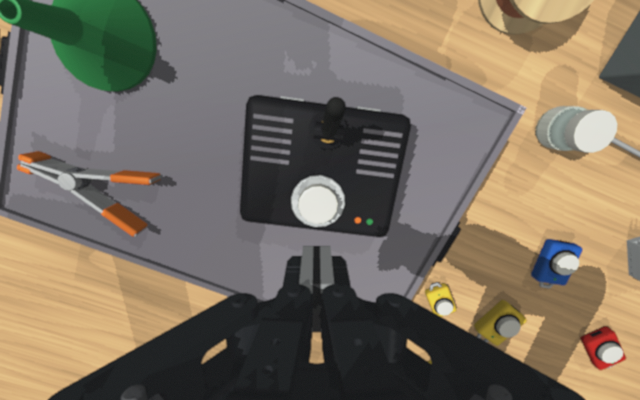

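The base hasn't moved, and its button is at (317,202), under the tool. This is the last press.

```bash
python3 -m jog '{"dp":[[0.0015,0.001,0.03],[0.0015,0.001,0.06],[0.0015,0.001,0.08],[0.0015,0.001,0.088],[0.0015,0.001,0.092],[0.0015,0.001,0.094],[0.0015,0.001,0.096],[0.0015,0.001,0.097],[0.0015,0.001,0.098],[0.0015,0.001,0.099],[0.0015,0.001,0.1],[0.0015,0.001,0.1]],"twist":[[0,0,0],[0,0,0],[0,0,0],[0,0,0],[0,0,0],[0,0,0],[0,0,0],[0,0,0],[0,0,0],[0,0,0],[0,0,0],[0,0,0]],"hand":[255,255,255,255,255,255,255,255,255,255,255,255]}'
```

```text
time_s: 12.72
tcp_pos: [0.5992, 0.1719, 0.1807]
eef_rot: [3.086, 0.587, 0.003]
ft_force: [2.0, -0.5, 3.0]
width: 0.0002
finger_force: 1.7
```

```bash
python3 -m jog '{"dp":[[0,0,0.001],[0,0,0.002],[0,0,0.0025],[0,0,0.0025],[0,0,0.0025],[0,0,0.0025]],"twist":[[0,0,0],[0,0,0],[0,0,0],[0,0,0],[0,0,0],[0,0,0]],"hand":[255,255,255,255,255,255]}'
python3 -m jog '{"dp":[[0,0,0],[0,0,0],[0,0,-0.003],[0,0,-0.006],[0,0,-0.01],[0,0,-0.03],[0,0,-0.07],[0,0,-0.1],[0,0,-0.12],[0,0,-0.12],[0,0,-0.12],[0,0,-0.12]],"twist":[[0,0,0],[0,0,0],[0,0,0],[0,0,0],[0,0,0],[0,0,0],[0,0,0],[0,0,0],[0,0,0],[0,0,0],[0,0,0],[0,0,0]],"hand":[255,255,255,255,255,255,255,255,255,255,255,255]}'
python3 look.py .5975 .172 .184 w5 50
```

```text
time_s: 13.22
tcp_pos: [0.599, 0.1719, 0.1778]
eef_rot: [3.086, 0.587, 0.002]
ft_force: [3.3, -1.1, 5.3]
width: -0.0005
finger_force: 2.6
time_s: 14.22
tcp_pos: [0.5976, 0.1718, 0.2957]
eef_rot: [-3.086, -0.587, 0.004]
ft_force: [0.1, -0.0, -0.7]
width: -0.0003
finger_force: 0.0
predicted 315 197 cap px radius 19.15346284672297
found [314.1 196.6] 24.93067741394043 [0.5975 0.1727 0.184 ] dp to top [ 0.0006 -0.0007  0.1117] tcp [0.5976 0.1718 0.2957] [ 0.08 -0.04 -0.73]
```

View pics/w5.png

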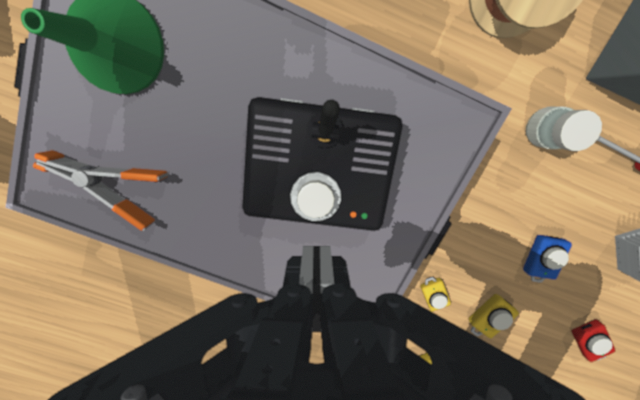

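The base is still in place with its button at (315,197), and the arm is clear of everything. I'm handing in.

```bash
python3 -c "from cell import arm;print(arm.job_done())"
```

```text
the job is handed in; nothing more can be done
None
```

I pressed the antenna base, blue tag, middle yellow tag and antenna base again, in that order, each at least 4 mm down at about 4–5 N and then released. The red tag wasn't touched, and I handed the job in at about 14 s; the hand-in gave no verdict.

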